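Ready the docket printer after a roll change

TASK

The docket printer on the kitchen pass has just had a new paper roll put in. With the closed fingers, push its paper cover down until it is fully shut, then switch the printer on by pressing the near, white-dotted end of the red power rocker right down, then press the white feed key right down and keep it down for a good second to run the paper through, and let go. Do not switch on with the cover open or press feed before it is on, and leave everything else around the printer where it is.

Things in the scene. Friction and masses are not known exactly. Their poses are not given: they have to be found in the camera images.
- printer: black docket printer, 200 mm deep (x), 148 wide (y), 125 high, fixed. Origin: centre of its underside; front faces its -x (to the robot), +y to the left seen from the robot. The front 50 mm of its top is a level control strip 125 mm up: red rocker left (+y), three tiny lamps, white feed key right (-y). Behind it, 4 mm off, the grey paper cover.
- cover (a joint): angle of the grey paper cover in rad: 0 fully shut (level, its top flush with the control strip), larger as its front edge rises; it starts at 0.4 to 0.85, stop at 1.25. Hinged at its rear edge about the printer's y. Stiff hinge, stays where it is left; 1 to 3 N near the front edge moves it; hard stop when shut.
- cover_hinge (a point): point on the cover's hinge axis, on the printer's centre line, 84 mm behind the printer's origin (+x) and 119 mm above the worktop. It does not move.
- cover_front (a point): point to push on the upper face of the cover, on its centre line, 112 mm from the hinge axis along the cover, 18 mm short of its front edge, and 6 mm above the plane through the hinge axis; moves with the cover. The cover is 148 mm wide, 130 mm long, 12 mm thick.
- power (a joint): angle of the red power rocker in rad: 0 off (as it starts: its near end, nearest the robot, stands up, the far half lies level), 0.30 fully on (near half level, far end up). About 2 to 3 N on the near end tips it; it stays where it is left.
- power_middle (a point): middle of the red rocker at its upper surface, on its tilting axis (along the printer's y), 128.5 mm above the worktop: 3.5 mm above the control strip. It does not move. The rocker is 30 mm long along the printer's x and 20 mm wide, a shallow V of two flat halves.
- power_on_end (a point): point on the upper face of the rocker's near (-x) half, by the white dot, 12.5 mm from its tilting axis; press here or nearer the end, so that the far half is free to rise; about 132 mm above the worktop when off, 128.5 mm when on (z of this point falls as it is pressed).
- feed (a joint): travel of the white feed key in m: 0 up, 0.004 fully down. A spring returns it; 1.8 N starts it moving, 4.2 N holds it fully down.
- feed_top (a point): centre of the top face of the white feed key, 16 mm (printer's x) by 22 mm (y); 132 mm above the worktop when up (7 mm above the strip), 128 mm when fully down.
- spare_roll: spare paper roll standing on end beside the printer, 79 mm across, 80 mm high; origin at the centre of its underside. Leave alone.
- bell: steel dome service bell with a brass plunger, 84 mm across, 60 mm high, standing beside the printer; origin at the centre of its underside. Not part of the job, leave alone.
- green_bottle: green squeeze bottle with white nozzle, 58 mm across, 195 mm high, standing behind the printer; origin at the centre of its underside. Leave alone.
- amber_bottle: yellow squeeze bottle with white nozzle, 58 mm across, 195 mm high, standing behind the printer; origin at the centre of its underside. Leave alone.
- spoon: steel tasting spoon, 187 mm long, lying on the worktop in front of the printer; x axis along its length, bowl at +x, origin under its middle. Leave alone.
- salt_bowl: small white bowl, 104 mm across, 50 mm high, standing to the right; origin at the centre of its underside. Leave alone.
- mill: dark wooden pepper mill, 58 mm across, 172 mm high, standing to the right; origin at the centre of its underside. Leave alone.
- saucepan: steel saucepan 140 mm across, 85 mm high with a long dark handle along its own -x, standing to the left; origin at the centre of its underside. Leave alone.

How it is judged (in metres and radians):
On the way, in this order (a step that is already met when the one before it is completed fails the run):
1. the paper cover is fully shut (under 0.035 rad, 4 mm at its front edge) with the printer still off (value of joint cover below 0.035 rad and value of joint power below 0.1 rad), for 0.1 s.
2. the power rocker is tipped on (over 0.20 of 0.30 rad), the cover still shut (value of joint power above 0.2 rad and value of joint cover below 0.035 rad), for 0.1 s.
3. the feed key is kept down (over 2.8 of 4 mm) for 0.7 s, the printer on and its cover shut (all of step 2 and value of joint feed above 0.0028 m), for 0.7 s.
At the end, for the whole second after the job is handed in: The cover is shut (under 0.035 rad), the rocker on (over 0.20 rad), the feed key up again (under 1 mm), and every bystander is at rest within 30 mm of where it began (all of step 2 and value of joint feed below 0.001 m and distance of each of spare_roll, bell, green_bottle, amber_bottle, spoon, salt_bowl, mill, saucepan from where it was at the start of the episode below 0.03 m and linear speed of each of spare_roll, bell, green_bottle, amber_bottle, spoon, salt_bowl, mill, saucepan below 0.03 m/s); the robot touches nothing.
It fails at once if the printer is switched on (rocker over 0.2 rad) while its cover is open (over 0.06 rad) (value of joint power above 0.2 rad and value of joint cover above 0.06 rad).
It fails at once if the feed key is pressed (over 2.5 mm) while the printer is off (rocker under 0.15 rad) (value of joint feed above 0.0025 m and value of joint power below 0.15 rad).
It fails at once if the cover is lifted farther open (over 1.0 rad) (value of joint cover above 1 rad).
It fails at once if a thing standing by the printer is lifted, carried or pushed more than 30 mm (distance of any of spare_roll, bell, green_bottle, amber_bottle, spoon, salt_bowl, mill, saucepan from where it was at the start of the episode above 0.03 m).
It fails at once if a thing standing by the printer is tipped over (angle between any of spare_roll, bell, green_bottle, amber_bottle, spoon, salt_bowl, mill, saucepan's own z axis and vertical above 0.4 rad).
It also fails if it takes over 45 s, if anything falls off the work surface, if the arm or the gripper's body presses on something with over 40 N, if the wrist force passes 120 N, or if a joint passes its speed limit or range.

ROBOT

A 6-joint arm with a two-finger parallel gripper is mounted at the origin on the work surface. World frame = base frame: x ahead of the robot, y to its left, z up, the work surface at z = 0. Lengths are in mm, angles in rad, forces in N, time in s.
With the tool pointing down it reaches from about 350 to 975 mm from the base axis. Payload 7.1 kg.
Tool frame: the origin (TCP) lies between the finger pads; the fingertips stand 19 mm ahead of it and the grasp point (between the pads) is the TCP; z points along the fingers, y is the line along which they close (so a half turn about z gives the same grasp; the last joint's range is limited). The gripper opens to 88 mm and grips with 3 to 60 N. Pads are 20 mm wide; open, the fingers measure 115 mm over their backs; the gripper's body (75 mm by 178 mm) begins 61 mm behind the grasp point.
Start: joints at [1.159, 0.423, 1.63, -0, 1.089, -0.019], TCP at [239.203, 577.396, 207.875] pointing down, gripper open.
Joint ranges: [-3, 3], [-0.9, 2.11], [0.09, 2.58], [-1.31, 4.45], [0.11, 2.69], [-2.54, 2.54]. Speed limits (rad/s): [2.39, 2.39, 3.01, 3.14, 3.14, 3.14].

INTERFACE

Orientations are given as a rotation vector (axis times angle).
In Python, from workcell import ctrl gives the robot as it stands.
- The arm moves only by the tool arm_command, never from a script. Its argument "series" is a list of rows, each an object with "linear": the shift along the tool's x, y, z in m, a list of three; "turn": the turn about the tool's z in rad. A call has 1 to 10 rows; each row shifts and turns the commanded pose from where the row before left it, along the tool's axes as they then stand; what a row does not reach is not made up. A row lasts 1/10 s, in which the tool goes at most 50 mm and 8.59 degrees, less where a joint would pass 70% of its speed; a pose out of reach is approached as far as the arm can. A call with a gripper value outside its range is refused whole. "jaw" is the opening, from -1 (shut) to 1 (fully open), set as the call begins (left out, the last holds). The fingers move at their own pace and stop on an object; the grip force is fixed at half the most. Time passes only in rows, so rows that do not move let the fingers close. It gives the time, the measured TCP pose, the force, the opening and the grip force at its end, in the units of the state.
- ctrl.get_obs(): the state, without advancing time (a new reading comes with each control period).
- ctrl.get_image(name): name is "scene" or "top" or "wrist"; returns a dict with "frame" (480x640x3 uint8, blue, green, red), "fx", "fy", "cx", "cy" (pixels), "rvec" (rotation vector, rad) and "tvec" (3), from world to camera coordinates, as OpenCV has them. Camera axes: x right, y down, z forward; pixel columns grow to the right and rows downward; lengths in mm; the calibration is good to about 2 mm. A picture is of the moment at which its call begins. There is no depth.
- ctrl.close_job(): hands the job in; it is judged then, once.
The state is a dict: "t": time; "qpos": joint angles; "qvel": joint speeds; "joint_torque": joint torques, N m; "ee_pos": TCP position; "orientation": TCP orientation; "ft_force": force on the tool from outside, world axes, zero at the start; "moment": the same for the moment, N m; "width": finger opening in mm; "grasp_force": force on a finger pad.
Only numpy, scipy, OpenCV 4.12 (cv2) and the standard library are available. Lean on these libraries where they do the work, as an engineer would, in place of code of your own. Each camera call takes 0.05 s, during which the arm holds its last target. There are 200 camera calls.

## Working session

There is one attempt and no reset: what is moved stays moved. The work goes in short steps, Python scripts to look and compute and a tool call to move; the robot and the scene stay as the last step left them, time stands still between calls to the robot, and variables do not carry over. Pictures are saved under pics/ and viewed, at most 13 in all, crops included, and the job is handed in when it is done.

Besides the shell and the picture viewer there is one more tool, called after "Call:" as name([rows], argument=value, ...), one row to a line, values as JSON. arm_command: Moves the arm, as the interface text tells. Its arguments: {"type":"object","properties":{"series":{"type":"array"},"jaw":{"type":"number"}},"required":["series"]}

```bash
mkdir -p pics; cat > h.py <<'E'
import numpy as np, cv2, pickle
from workcell import ctrl
def snap(cam,name):
    d=ctrl.get_image(cam); cv2.imwrite(f'pics/{name}.png',d['frame']); pickle.dump(d,open(f'pics/{name}.pkl','wb')); return d
def load(name): return pickle.load(open(f'pics/{name}.pkl','rb'))
def ray(d,u,v):
    R=cv2.Rodrigues(np.array(d['rvec'],float))[0]; t=np.array(d['tvec'],float).ravel()
    return -R.T@t, R.T@np.array([(u-d['cx'])/d['fx'],(v-d['cy'])/d['fy'],1])
def atz(d,u,v,z):
    c,r=ray(d,u,v); return c+r*(z-c[2])/r[2]
def proj(d,P):
    K=np.array([[d['fx'],0,d['cx']],[0,d['fy'],d['cy']],[0,0,1]])
    return cv2.projectPoints(np.array(P,float).reshape(-1,1,3),np.array(d['rvec'],float),np.array(d['tvec'],float),K,None)[0].reshape(-1,2)
E
python3 - <<'E'
from h import *
for c in('top','scene'):
    d=snap(c,c+'0'); print(c,ray(d,320,240))
print(ctrl.get_obs())
E
```

```text
top (array([ 393.63704279,   52.91811945, 1382.41843509]), array([ 1.76540972e-01, -8.84869062e-04, -9.84311207e-01]))
scene (array([1278.4240108 , -373.00251977, 1231.42953052]), array([-0.50558425,  0.34313036, -0.79260945]))
{'t': 0.1, 'qpos': array([ 1.15900004e+00,  4.23759567e-01,  1.63056852e+00,  2.66287570e-05,
        1.08859027e+00, -1.90314933e-02]), 'qvel': array([-0.00147023, -0.00331019, -0.00256779, -0.00112413,  0.00048212,
       -0.00079346]), 'joint_torque': array([ 1.15536503e-03, -5.45619249e+01, -2.74323481e+01,  6.45902054e-02,
        1.87641842e-02, -1.40732413e-05]), 'ee_pos': array([239.00412225, 576.96018   , 207.20017394]), 'orientation': array([-6.12954685e-01, -3.08090274e+00,  2.02615595e-03]), 'ft_force': array([-0.35198541,  0.50624298,  1.16573649]), 'moment': array([ 0.01313858, -0.0046043 ,  0.04174622]), 'grasp_force': 0.0, 'width': 87.93770231159228}
```

View pics/top0.png

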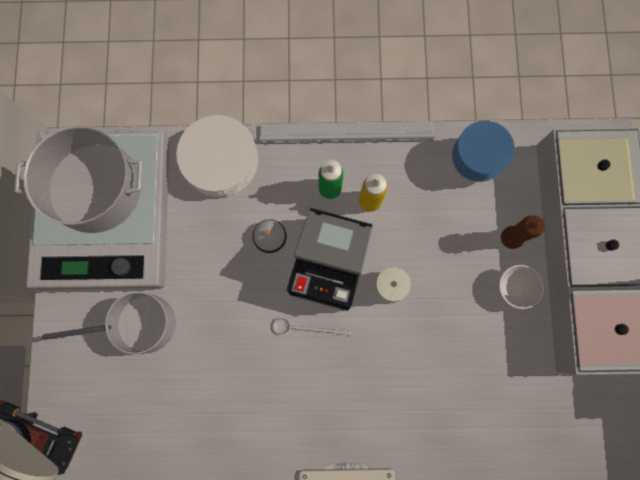

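View pics/scene0.png

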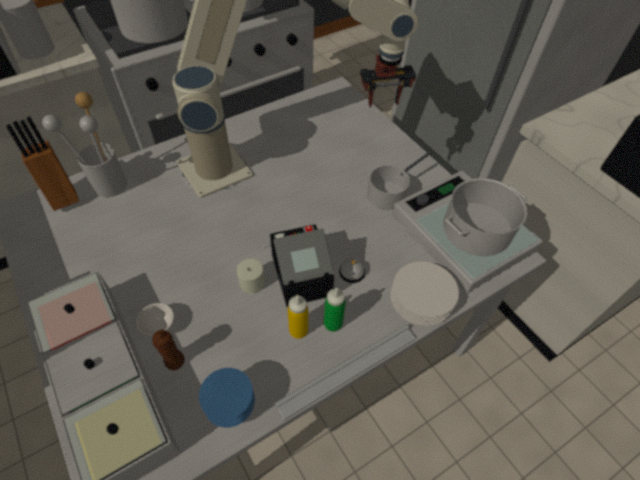

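The top view shows the printer at about (330,262), its front edge toward the bottom at (290-355, 295-305), the rocker near (301,284) and the feed key near (341,295). I'll enlarge that area.

```bash
python3 - <<'E'
from h import *
d=load('top0'); f=d['frame'][200:320,260:420]
cv2.imwrite('pics/crop.png',cv2.resize(f,None,fx=5,fy=5,interpolation=cv2.INTER_CUBIC))
E
```

```text
(no output)
```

View pics/crop.png

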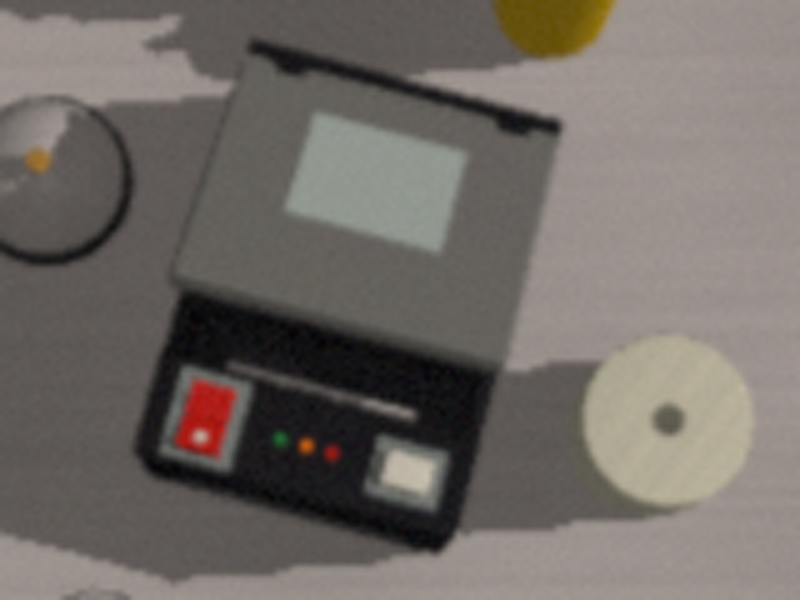

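The crop shows the rocker middle at (207,418), feed key (408,470), cover front corners (178,283)/(500,368), and rear corners (252,42)/(560,125).

```bash
python3 - <<'E'
from h import *
d=load('top0')
w=lambda u,v,z:atz(d,u/5+260-.4,v/5+200-.4,z)
r=w(207,418,129.5);f=w(408,470,132);dot=w(201,437,132)
fl=w(142,460,122);fr=w(440,550,122);rl=w(252,42,122);rr=w(560,125,122)
for n,p in zip('rock feed dot fl fr rl rr'.split(),(r,f,dot,fl,fr,rl,rr)): print(n,p.round(1))
print('r-f',np.linalg.norm(r-f),'width',np.linalg.norm(fl-fr),np.linalg.norm(rl-rr),'depth',np.linalg.norm(fl-rl),np.linalg.norm(fr-rr))
for a,b in((f,r),(fr,fl),(rr,rl)): q=b-a; print('yaw',np.arctan2(-q[0],q[1]))
for a,b in((fl,rl),(fr,rr)): q=b-a; print('yaw',np.arctan2(q[1],q[0]))
th=np.mean([np.arctan2(-(b-a)[0],(b-a)[1]) for a,b in((fr,fl),(rr,rl))]+[np.arctan2((b-a)[1],(b-a)[0]) for a,b in((fl,rl),(fr,rr))])
ex=np.array([np.cos(th),np.sin(th),0]);ey=np.array([-np.sin(th),np.cos(th),0])
O=(fl+fr+rl+rr)/4;O[2]=0
print('th',th,'O',O)
for n,p in(('r',r),('f',f),('dot',dot)): print(n,(p-O)@ex,(p-O)@ey)
# cover angle: fit front corners
from scipy.optimize import least_squares
obs=np.array([[178,283],[500,368]])/5+[259.6,199.6]
def res(a):
    P=[O+84*ex+s*74*ey+[0,0,119]-130*np.cos(a[0])*ex+[0,0,130*np.sin(a[0])]+6*(np.sin(a[0])*ex*-1*-1*0+np.array([0,0,0])) for s in(1,-1)]
    return (proj(d,P)-obs).ravel()
for a0 in(.3,.6,.9):
    s=least_squares(res,[a0]);print(s.x,s.cost,s.fun)
E
```

```text
rock [522.3  95.1 129.5]
feed [497.9   7.2 132. ]
dot [513.7  97.7 132. ]
fl [504.9 124.3 122. ]
fr [463.4  -6.5 122. ]
rl [693.8  73.4 122. ]
rr [653.2 -65.1 122. ]
r-f 91.29597110868954 width 137.1784288257614 144.33224145201893 depth 195.66315705149327 198.59966064608784
yaw -0.2706272659624007
yaw -0.30704181525899166
yaw -0.28543171153941754
yaw -0.2632547991118131
yaw -0.2997675406743225
th -0.2888739666461362 O [578.84266082  31.50545767   0.        ]
r -72.3004642781394 44.8666927587052
f -70.63533111157868 -46.37985058522809
dot -81.27437433813978 44.941711334485326
[0.57246854] 3.8396296215408 [-2.27446399 -0.94671954  0.92374861  0.86976056]
[0.57246854] 3.8396296215408 [-2.27446399 -0.94671954  0.92374861  0.86976056]
[0.57246854] 3.83962962154082 [-2.27446398 -0.94671958  0.92374862  0.86976052]
```

```bash
cat >> h.py <<'E'
O=np.array([578.8,31.5,0]); th=-.283
def frame(): return np.array([np.cos(th),np.sin(th),0]),np.array([-np.sin(th),np.cos(th),0])
def rel(P):  # TCP target world -> tool shift mm, and turn aligning tool x with -ex
    o=ctrl.get_obs(); R=cv2.Rodrigues(np.array(o['orientation']))[0]; ex,ey=frame()
    v=R.T@(-ex); return (R.T@(np.array(P)-o['ee_pos'])).round(1), round(float(np.arctan2(v[1],v[0])),3), o['ee_pos'].round(1), o['ft_force'].round(1)
def loc(x,y,z): ex,ey=frame(); return O+x*ex+y*ey+np.array([0,0,z])
E
python3 -c "
from h import *
print(rel(loc(-4,0,300)))"
```

```text
(array([-518.7, -374.4,  -92.3]), -0.11, array([239. , 577. , 207.2]), array([-0.4,  0.5,  1.2]))
```

Call:
arm_command([
  {"linear": [0, 0, -0.046], "turn": -0.11},
  {"linear": [0, 0, -0.046], "turn": 0},
  {"linear": [-0.03, -0.027, 0], "turn": 0},
  {"linear": [-0.03, -0.027, 0], "turn": 0},
  {"linear": [-0.03, -0.027, 0], "turn": 0},
  {"linear": [-0.03, -0.027, 0], "turn": 0},
  {"linear": [-0.03, -0.027, 0], "turn": 0},
  {"linear": [-0.03, -0.027, 0], "turn": 0},
  {"linear": [-0.03, -0.027, 0], "turn": 0},
  {"linear": [-0.03, -0.027, 0], "turn": 0},
], jaw=-1)

```text
t: 1.1
ee_pos: [409.8, 301.4, 299.7]
orientation: [-0.442, -3.11, 0.0]
ft_force: [1.0, 0.1, 0.7]
width: 11.4
grasp_force: 0.0
```

```bash
python3 -c "
from h import *
print(rel(loc(-4,0,300)))"
```

```text
(array([-233.6, -212.1,   -0.3]), 0.0, array([409.8, 301.4, 299.7]), array([1. , 0.1, 0.7]))
```

Call:
arm_command([
  {"linear": [-0.0292, -0.0265, 0], "turn": 0},
  {"linear": [-0.0292, -0.0265, 0], "turn": 0},
  {"linear": [-0.0292, -0.0265, 0], "turn": 0},
  {"linear": [-0.0292, -0.0265, 0], "turn": 0},
  {"linear": [-0.0292, -0.0265, 0], "turn": 0},
  {"linear": [-0.0292, -0.0265, 0], "turn": 0},
  {"linear": [-0.0292, -0.0265, 0], "turn": 0},
  {"linear": [-0.0292, -0.0265, 0], "turn": 0},
  {"linear": [0, 0, 0], "turn": 0},
])

```text
t: 2.0
ee_pos: [576.2, 30.8, 299.3]
orientation: [0.449, 3.109, -0.002]
ft_force: [0.2, 0.9, -0.4]
width: 0.8
grasp_force: 0.0
```

```bash
python3 -c "
from h import *
print(rel(loc(-4,0,300)),ctrl.get_obs()['width']); d=snap('wrist','w1'); print(ray(d,320,240))
print(proj(d,[loc(-72,45,128.5),loc(-71,-46,132),loc(-100,74,125),loc(-100,-74,125)]).round())"
```

```text
(array([ 1.7,  1.4, -0.7]), -0.004, array([576.2,  30.8, 299.3]), array([ 0.2,  0.9, -0.4])) 0.7680419287538374
(array([497.07174686,  55.06493763, 475.73483632]), array([ 0.29032191, -0.06795986, -0.95465798]))
[[368. 128.]
 [257. 130.]
 [405.  92.]
 [221.  93.]]
```

View pics/w1.png

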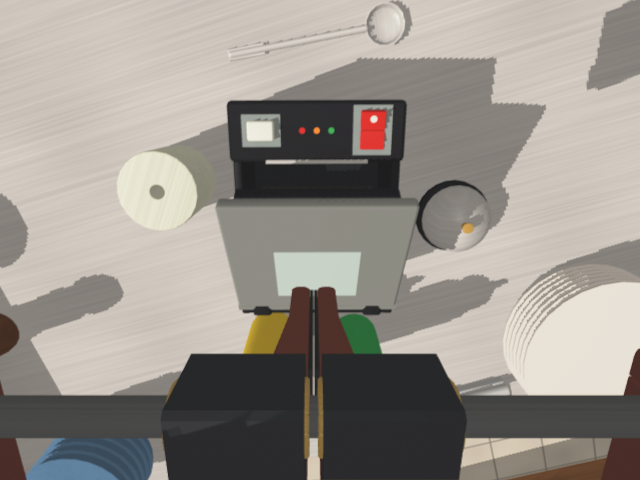

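The wrist view shows the feed key top centre at (260,131), rocker centre (373,130), dot (374,119), strip front corners (229,101)/(405,101), and cover front corners (219,202)/(416,201).

```bash
python3 - <<'E'
from h import *
from scipy.optimize import least_squares
d=load('w1')
r=atz(d,373,130,129.5);f=atz(d,260,131,132);q=r-f
print(r,f,np.linalg.norm(q[:2]),np.arctan2(-q[0],q[1]))
px=np.array([[229,101],[405,101],[219,202],[416,201],[260,131],[373,130]])
def res(a):
    x,y,t,c=a; ex=np.array([np.cos(t),np.sin(t),0]);ey=np.array([-np.sin(t),np.cos(t),0]);o=np.array([x,y,0]);Z=np.array([0,0,1])
    P=[o-100*ex+s*74*ey+125*Z for s in(-1,1)]
    P+=[o+84*ex+119*Z+s*74*ey+130*(-np.cos(c)*ex+np.sin(c)*Z)+3*(np.sin(c)*ex+np.cos(c)*Z) for s in(-1,1)]
    P+=[o-71.5*ex-46*ey+132*Z,o-71.5*ex+45.5*ey+129.5*Z]
    return (proj(d,P)-px).ravel()
s=least_squares(res,[579,31,-.283,.57]);print(s.x,s.fun.round(1))
E
```

```text
[524.35203615  97.93426388 129.5       ] [499.07120001   9.66755305 132.        ] 91.81575527657054 -0.27894659603633154
[ 5.83824619e+02  3.29999386e+01 -2.83727995e-01  5.03058590e-01] [-3.7 -2.5  3.5 -3.  -3.9 -1.2  4.1 -0.8  0.3  4.2 -0.4  4.8]
```

Call:
arm_command([
  {"linear": [0, 0, 0.045], "turn": 0},
  {"linear": [0, 0, 0.035], "turn": 0},
  {"linear": [0, 0, 0.01], "turn": 0},
  {"linear": [0, 0, 0.008], "turn": 0},
  {"linear": [0, 0, 0.008], "turn": 0},
  {"linear": [0, 0, 0.008], "turn": 0},
  {"linear": [0, 0, 0.008], "turn": 0},
  {"linear": [0, 0, 0.008], "turn": 0},
  {"linear": [0, 0, 0.008], "turn": 0},
  {"linear": [0, 0, 0.008], "turn": 0},
])

```text
t: 3.05
ee_pos: [574.7, 34.2, 153.5]
orientation: [0.443, 3.11, 0.0]
ft_force: [-0.1, 1.1, 0.9]
width: 0.4
grasp_force: 0.7
```

Call:
arm_command([
  {"linear": [0, 0, 0.004], "turn": 0},
  {"linear": [0, 0, 0.003], "turn": 0},
  {"linear": [0, 0, 0.002], "turn": 0},
  {"linear": [0, 0, 0.001], "turn": 0},
  {"linear": [0, 0, 0], "turn": 0},
])

```text
t: 3.55
ee_pos: [574.6, 34.2, 143.9]
orientation: [0.443, 3.11, 0.0]
ft_force: [0.3, 0.1, 0.9]
width: -0.0
grasp_force: 0.2
```

Call:
arm_command([
  {"linear": [0, 0, 0.001], "turn": 0},
  {"linear": [0, 0, 0.001], "turn": 0},
  {"linear": [0, 0, 0], "turn": 0},
])

```text
t: 3.85
ee_pos: [574.6, 34.3, 141.9]
orientation: [0.443, 3.11, 0.0]
ft_force: [0.5, 1.0, 2.4]
width: 0.1
grasp_force: 0.5
```

```bash
python3 -c "
from h import *
snap('wrist','w2')"
```

```text
(no output)
```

View pics/w2.png

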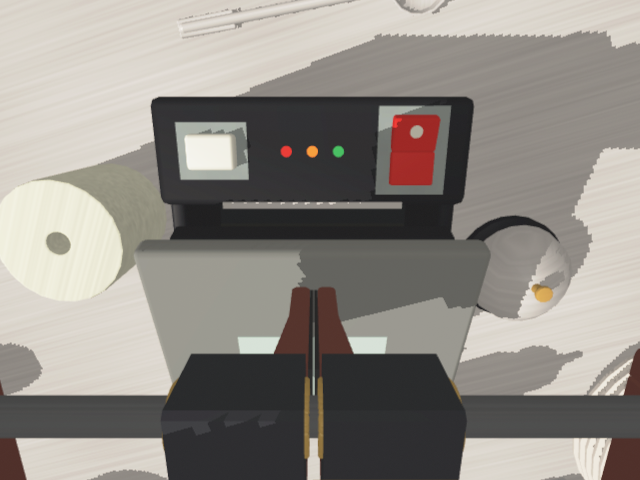

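The cover has come down but is still partly open: its front edge is at row 243, columns 137–490, with a gap to the strip's rear edge at row 203. I'll compute its angle.

```bash
python3 - <<'E'
from h import *
from scipy.optimize import least_squares
d=load('w2')
px=np.array([[153,98],[472,98],[137,243],[490,243],[211,151],[414,150]],float)
def res(a):
    x,y,t,c=a; ex=np.array([np.cos(t),np.sin(t),0]);ey=np.array([-np.sin(t),np.cos(t),0]);o=np.array([x,y,0]);Z=np.array([0,0,1])
    P=[o-100*ex+s*74*ey+125*Z for s in(-1,1)]
    P+=[o+84*ex+119*Z+s*74*ey+130*(-np.cos(c)*ex+np.sin(c)*Z)+3*(np.sin(c)*ex+np.cos(c)*Z) for s in(-1,1)]
    P+=[o-71.5*ex-46*ey+132*Z,o-71.5*ex+45.5*ey+129.5*Z]
    return (proj(d,P)-px).ravel()
for c in(.1,.5):
    s=least_squares(res,[579,31,-.283,c]);print(s.x,s.fun.round(1))
for p in px[-2:]: print(atz(d,*p,131))
o=ctrl.get_obs();R=cv2.Rodrigues(o['orientation'])[0];print(o['ee_pos'],o['ft_force'],R[:,2]);print(proj(d,[o['ee_pos'],o['ee_pos']+19*R[:,2]]))
E
```

```text
[ 5.83553188e+02  3.28150878e+01 -2.81871373e-01  2.67589403e-01] [-6.8 -5.4  8.1 -5.6 -2.4 -1.3  2.1 -1.6 -0.5  8.5 -0.4  8.7]
[ 5.83553188e+02  3.28150875e+01 -2.81871376e-01  2.67589406e-01] [-6.8 -5.4  8.1 -5.6 -2.4 -1.3  2.1 -1.6 -0.5  8.5 -0.4  8.7]
[498.65943617   9.76725776 131.        ]
[523.5659817   97.09511524 131.        ]
[574.65052283  34.25437189 141.92175806] [-0.26739872 -0.29150347  1.74815562] [ 2.28804762e-04 -2.81926013e-06 -9.99999974e-01]
[[311.07105739 296.49158305]
 [311.20974477 280.66792665]]
```

```bash
python3 - <<'E'
from h import *
d=snap('scene','s2'); f=d['frame'][200:320,220:380]
cv2.imwrite('pics/crop2.png',cv2.resize(f,None,fx=5,fy=5,interpolation=cv2.INTER_CUBIC))
o=ctrl.get_obs();p=o['ee_pos']
q=proj(d,[p,p-[0,0,19],loc(84,0,119)]);print((q-[220,200])*5,o['ft_force'])
E
```

```text
[[399.6476815  235.10807235]
 [400.03248467 254.19419122]
 [436.97573997 378.84943464]] [0.97881996 0.03413193 0.54815069]
```

View pics/crop2.png

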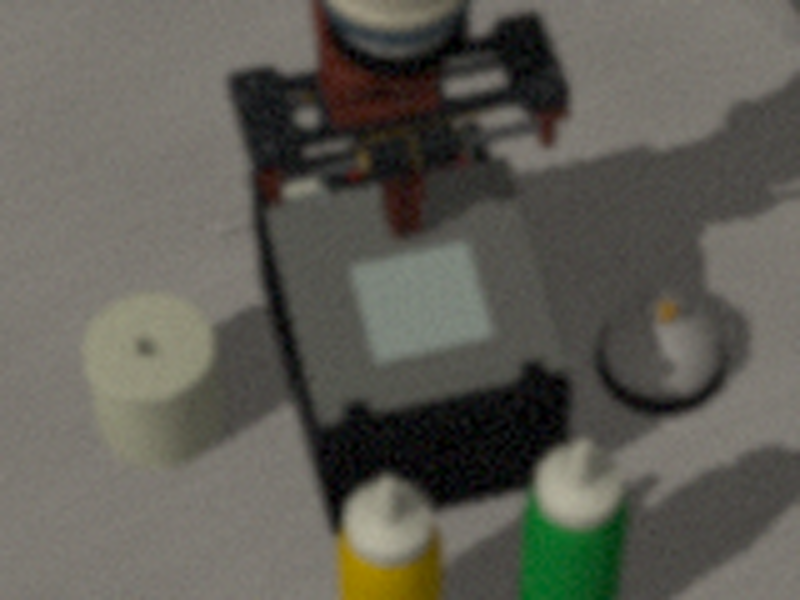

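The fingertip appears at crop (405,235), about 15–19 mm higher than the 19 mm offset predicts, so the cover is still roughly 0.2 rad open. I'll keep pushing, guided by force.

Call:
arm_command([
  {"linear": [0, 0, 0.002], "turn": 0},
  {"linear": [0, 0, 0.002], "turn": 0},
  {"linear": [0, 0, 0.002], "turn": 0},
  {"linear": [0, 0, 0.001], "turn": 0},
  {"linear": [0, 0, 0], "turn": 0},
])

```text
t: 4.45
ee_pos: [574.4, 34.2, 134.6]
orientation: [-0.443, -3.11, 0.0]
ft_force: [-0.6, 0.3, 0.7]
width: 0.6
grasp_force: 0.2
```

Call:
arm_command([
  {"linear": [0, 0, 0.002], "turn": 0},
  {"linear": [0, 0, 0.002], "turn": 0},
  {"linear": [0, 0, 0.001], "turn": 0},
  {"linear": [0, 0, 0], "turn": 0},
])

```text
t: 4.85
ee_pos: [574.5, 34.2, 129.6]
orientation: [-0.443, -3.11, 0.0]
ft_force: [-0.3, -0.0, -0.1]
width: 0.3
grasp_force: 0.2
```

```bash
python3 -c "
from h import *
d=snap('wrist','w3');print(ctrl.get_obs()['ft_force'])
cv2.imwrite('pics/w3c.png',d['frame'][60:380,100:520])"
```

```text
[-0.33673375  0.82295438  0.38107261]
```

View pics/w3c.png

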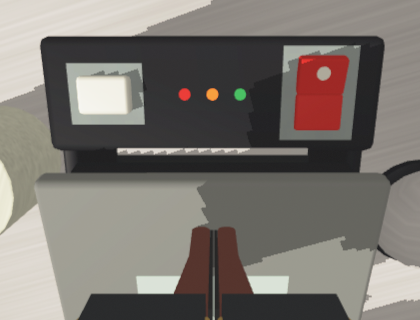

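The cover's front edge (crop row 173) is now closer to the strip (row 150). The gap is shrinking but it is not shut yet, so I keep going.

Call:
arm_command([
  {"linear": [0, 0, 0.002], "turn": 0},
  {"linear": [0, 0, 0.002], "turn": 0},
  {"linear": [0, 0, 0.001], "turn": 0},
  {"linear": [0, 0, 0], "turn": 0},
])

```text
t: 5.3
ee_pos: [574.5, 34.2, 124.7]
orientation: [-0.443, -3.11, 0.0]
ft_force: [-0.6, -0.2, 0.5]
width: 0.4
grasp_force: 0.2
```

Call:
arm_command([
  {"linear": [0, 0, 0.001], "turn": 0},
  {"linear": [0, 0, 0.001], "turn": 0},
  {"linear": [0, 0, 0], "turn": 0},
])

```text
t: 5.6
ee_pos: [574.5, 34.2, 122.8]
orientation: [-0.443, -3.11, 0.0]
ft_force: [-0.5, 0.5, 1.1]
width: 0.7
grasp_force: 0.3
```

Call:
arm_command([
  {"linear": [0, 0, 0.001], "turn": 0},
  {"linear": [0, 0, 0.001], "turn": 0},
  {"linear": [0, 0, 0], "turn": 0},
])

```text
t: 5.9
ee_pos: [574.5, 34.2, 120.7]
orientation: [-0.443, -3.11, 0.0]
ft_force: [0.2, -0.2, 0.6]
width: 0.6
grasp_force: 0.3
```

Call:
arm_command([
  {"linear": [0, 0, 0.001], "turn": 0},
  {"linear": [0, 0, 0.001], "turn": 0},
  {"linear": [0, 0, 0], "turn": 0},
])

```text
t: 6.2
ee_pos: [574.5, 34.2, 118.7]
orientation: [-0.443, -3.11, 0.0]
ft_force: [-1.1, 0.5, 0.3]
width: 0.4
grasp_force: 0.3
```

```bash
python3 -c "
from h import *
d=snap('wrist','w4');o=ctrl.get_obs();print(o['ft_force'],o['ee_pos'])
a=d['frame'][60:380,100:520]
e=snap('scene','s4')['frame'][210:300,260:350]
b=cv2.resize(e,(320,320),interpolation=cv2.INTER_CUBIC)
cv2.imwrite('pics/w4c.png',np.hstack([a,b]))"
```

```text
[-0.25755355  0.41304979  0.70639701] [574.60516338  34.21737851 118.77448008]
```

View pics/w4c.png

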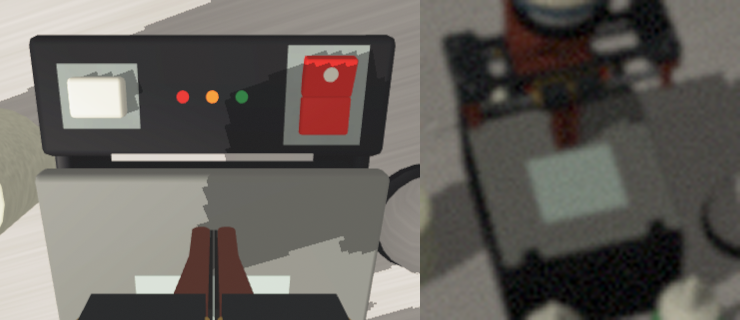

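Still slightly open: the cover front edge at crop row 170 and the strip rear at row 155 leave roughly 6 mm of gap, against 4 mm when shut. Continuing.

Call:
arm_command([
  {"linear": [0, 0, 0.001], "turn": 0},
  {"linear": [0, 0, 0.001], "turn": 0},
  {"linear": [0, 0, 0], "turn": 0},
])

```text
t: 6.6
ee_pos: [574.5, 34.2, 116.7]
orientation: [-0.443, -3.11, 0.0]
ft_force: [-1.0, 1.1, 0.3]
width: 0.2
grasp_force: 0.3
```

Call:
arm_command([
  {"linear": [0, 0, 0.001], "turn": 0},
  {"linear": [0, 0, 0.001], "turn": 0},
  {"linear": [0, 0, 0], "turn": 0},
])

```text
t: 6.9
ee_pos: [574.5, 34.3, 114.7]
orientation: [-0.443, -3.11, 0.0]
ft_force: [0.1, 0.6, 1.0]
width: 0.7
grasp_force: 0.2
```

Call:
arm_command([
  {"linear": [0, 0, 0.001], "turn": 0},
  {"linear": [0, 0, 0.001], "turn": 0},
  {"linear": [0, 0, 0], "turn": 0},
])

```text
t: 7.2
ee_pos: [574.5, 34.2, 112.7]
orientation: [-0.443, -3.11, 0.0]
ft_force: [-0.8, -0.7, 0.8]
width: 0.4
grasp_force: 0.1
```

```bash
python3 - <<'E'
from h import *
d=snap('wrist','w5')
for n in('w2','w3','w4','w5'):
    e=load(n); col=e['frame'][:,200:240].mean((1,2)); g=col[195:262].round().astype(int)
    print(n,g.tolist())
    R=cv2.Rodrigues(np.array(e['rvec']))[0]; cz=ray(e,320,240)[0]
    print(cz.round(1))
d5=d
Op=np.array([581.5,32.3,0]);ex,ey=frame();Z=np.array([0,0,1])
for c in(0,.03,.06,.1,.15):
    P=[Op-50*ex-35*ey+125*Z]+[Op+84*ex+119*Z-35*ey+130*(-np.cos(c)*ex+np.sin(c)*Z)+h*(np.sin(c)*ex+np.cos(c)*Z) for h in(6,-6)]
    P+=[Op-71.5*ex-46*ey+132*Z]
    print(c,proj(d5,P).round(1).tolist())
E
```

```text
w2 [56, 56, 56, 56, 54, 49, 57, 78, 85, 82, 80, 79, 79, 66, 41, 34, 34, 34, 34, 34, 34, 34, 34, 34, 34, 34, 34, 34, 35, 35, 35, 34, 34, 34, 34, 34, 34, 34, 34, 34, 34, 34, 35, 36, 61, 85, 93, 94, 95, 95, 96, 97, 97, 98, 103, 111, 119, 127, 134, 139, 142, 145, 148, 151, 152, 152, 152]
[495.4  58.1 318.3]
w3 [56, 56, 57, 57, 57, 57, 57, 57, 57, 57, 56, 53, 63, 118, 138, 131, 119, 106, 97, 81, 53, 35, 35, 35, 35, 35, 35, 34, 33, 33, 34, 34, 34, 34, 34, 34, 34, 52, 80, 92, 93, 93, 94, 94, 96, 102, 111, 119, 127, 134, 139, 143, 148, 152, 156, 156, 156, 156, 156, 156, 156, 156, 156, 156, 156, 156, 156]
[495.3  58.1 306.1]
w4 [57, 57, 58, 58, 58, 58, 58, 58, 58, 58, 58, 59, 59, 59, 59, 58, 56, 53, 99, 152, 168, 166, 165, 165, 164, 138, 77, 34, 34, 34, 34, 34, 34, 72, 92, 92, 93, 94, 96, 103, 111, 120, 128, 135, 143, 150, 157, 163, 165, 165, 165, 165, 165, 164, 164, 164, 164, 164, 164, 164, 164, 164, 164, 164, 164, 164, 164]
[495.3  58.1 295.2]
w5 [60, 60, 60, 60, 60, 60, 60, 60, 60, 61, 61, 61, 61, 61, 61, 61, 62, 62, 61, 59, 56, 84, 160, 188, 186, 186, 185, 184, 184, 145, 58, 44, 77, 94, 96, 96, 100, 108, 117, 126, 134, 142, 152, 161, 168, 171, 172, 172, 172, 172, 172, 172, 172, 172, 171, 171, 171, 171, 171, 171, 171, 171, 171, 171, 171, 171, 171]
[495.3  58.1 289.2]
0 [[225.8, 214.0], [226.4, 223.4], [231.9, 216.4], [189.4, 163.1]]
0.03 [[225.8, 214.0], [224.5, 226.5], [230.1, 218.3], [189.4, 163.1]]
0.06 [[225.8, 214.0], [222.5, 230.0], [228.4, 220.6], [189.4, 163.1]]
0.1 [[225.8, 214.0], [219.8, 235.3], [225.9, 224.2], [189.4, 163.1]]
0.15 [[225.8, 214.0], [216.3, 243.1], [222.7, 229.7], [189.4, 163.1]]
```

Call:
arm_command([
  {"linear": [0, 0, 0.002], "turn": 0},
  {"linear": [0, 0, 0.002], "turn": 0},
  {"linear": [0, 0, 0.001], "turn": 0},
  {"linear": [0, 0, 0], "turn": 0},
])

```text
t: 7.65
ee_pos: [574.8, 34.2, 110.1]
orientation: [0.443, 3.11, 0.0]
ft_force: [-8.7, -0.4, 22.0]
width: 0.6
grasp_force: 11.4
```

Call:
arm_command([
  {"linear": [0, 0, 0.001], "turn": 0},
  {"linear": [0, 0, 0.001], "turn": 0},
  {"linear": [0, 0, 0], "turn": 0},
])

```text
t: 7.95
ee_pos: [574.9, 34.3, 109.9]
orientation: [0.443, 3.109, 0.0]
ft_force: [-13.8, -0.1, 39.2]
width: 0.5
grasp_force: 19.3
```

Call:
arm_command([
  {"linear": [0, 0, 0.001], "turn": 0},
  {"linear": [0, 0, 0], "turn": 0},
])

```text
t: 8.15
ee_pos: [574.9, 34.3, 109.7]
orientation: [0.442, 3.109, 0.0]
ft_force: [-17.1, -0.8, 47.2]
width: 0.6
grasp_force: 23.2
```

```bash
python3 - <<'E'
from h import *
d=snap('wrist','w6')
print(d['frame'][195:262,200:240].mean((1,2)).round().astype(int).tolist())
Op=np.array([581.5,32.3,0]);ex,ey=frame();Z=np.array([0,0,1])
for c in(0,.03,.06,.1):
    P=[Op-50*ex-35*ey+125*Z]+[Op+84*ex+119*Z-35*ey+130*(-np.cos(c)*ex+np.sin(c)*Z)+h*(np.sin(c)*ex+np.cos(c)*Z) for h in(6,-6)]
    print(c,proj(d,P).round(1).tolist())
E
```

```text
[60, 60, 60, 61, 61, 61, 61, 61, 61, 61, 62, 62, 62, 62, 62, 62, 62, 62, 62, 62, 60, 56, 86, 169, 199, 198, 197, 197, 196, 196, 154, 87, 95, 96, 97, 101, 109, 118, 127, 136, 145, 154, 163, 170, 173, 173, 173, 173, 173, 173, 173, 173, 173, 173, 173, 173, 173, 172, 172, 172, 172, 172, 172, 172, 172, 172, 172]
0 [[223.9, 214.9], [224.5, 224.5], [230.1, 217.3]]
0.03 [[223.9, 214.9], [222.5, 227.7], [228.4, 219.2]]
0.06 [[223.9, 214.9], [220.5, 231.3], [226.5, 221.6]]
0.1 [[223.9, 214.9], [217.7, 236.7], [224.0, 225.3]]
```

A hard stop came at TCP z≈110, with the load carried by the fingers. I'll lift off and check the cover angle from above.

Call:
arm_command([
  {"linear": [0, 0, -0.01], "turn": 0},
  {"linear": [0.01, 0, -0.04], "turn": 0},
  {"linear": [0.02, 0, -0.04], "turn": 0},
  {"linear": [0, 0, 0], "turn": 0},
])

```text
t: 8.6
ee_pos: [547.2, 43.1, 199.5]
orientation: [0.441, 3.103, 0.002]
ft_force: [0.2, -1.7, -0.5]
width: 0.7
grasp_force: 0.0
```

```bash
python3 - <<'E'
from h import *
d=snap('wrist','w7'); print(ctrl.get_obs()['ee_pos'])
cv2.imwrite('pics/w7c.png',cv2.resize(d['frame'][60:360,110:510],None,fx=2,fy=2))
E
```

```text
[546.88121008  42.8713398  197.28548458]
```

View pics/w7c.png

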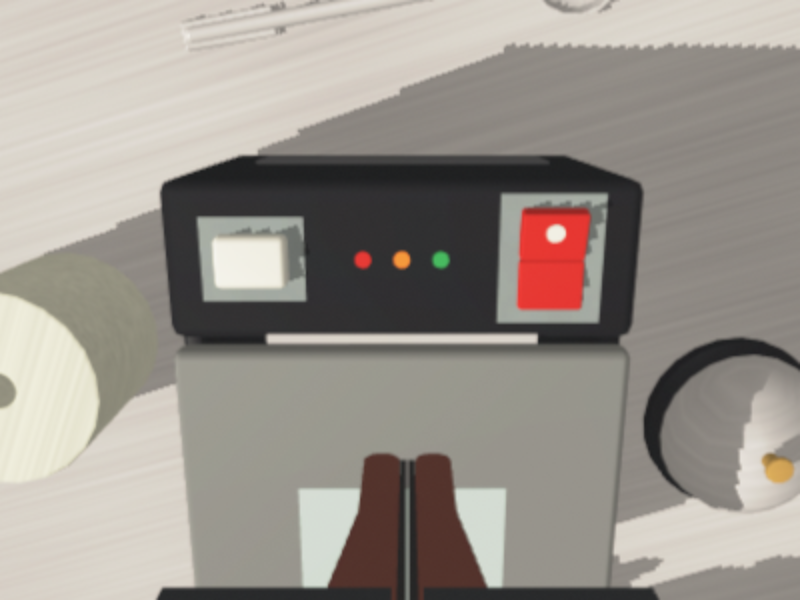

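The cover looks shut: the gap between strip rear (row 333) and cover (row 346) is about 4 mm, and the widths match. The tip is about 15 mm behind the reported TCP, so next I find its front edge horizontally and the positions of rocker and key.

```bash
python3 - <<'E'
from h import *
d=load('w7');o=ctrl.get_obs();ex,ey=frame()
o=o['ee_pos']
for u,v in((291.5,288),(336,288)):
    for dz in(-19,10,15,20):
        p=atz(d,u,v,o[2]+dz)-o; print(dz,(p@ex).round(1),(p@ey).round(1))
w=lambda u,v,z:atz(d,u/2+110,v/2+60,z)
r=w(552,261,128.5);dot=w(556,234,132);f=w(250,262,132)
a=w(165,187,125);b=w(640,187,125)
print(r,dot,f,np.linalg.norm(r-f),np.linalg.norm(a-b),a,b)
q=r-f;print(np.arctan2(-q[0],q[1])); print((dot-r)@ex)
for x,y in((f[0],f[1]),(r[0],r[1])):print(rel([x,y,150]))
E
```

```text
-19 5.6 -9.9
10 -7.6 -8.4
15 -9.8 -8.1
20 -12.1 -7.8
-19 5.6 13.4
10 -7.5 11.5
15 -9.8 11.2
20 -12.1 10.9
[524.62909815  97.10168399 128.5       ] [516.2396224   99.64508998 132.        ] [498.84362096   9.69434211 132.        ] 91.19859783949512 142.42134618058014 [471.2277061   -8.78498441 125.        ] [510.92948343 127.99077632 125.        ]
-0.2868666262584916
-8.76597409314016
(array([ 37.1, -45.3,  47. ]), 0.001, array([546.9,  42.9, 197.3]), array([-0.8, -1. ,  0.2]))
(array([36.7, 45.8, 47.2]), 0.001, array([546.9,  42.9, 197.3]), array([-0.8, -1. ,  0.2]))
```

Call:
arm_command([
  {"linear": [0.0275, 0.022, 0], "turn": 0},
  {"linear": [0.0275, 0.0225, 0], "turn": 0},
  {"linear": [0, 0, 0.035], "turn": 0},
  {"linear": [0, 0, 0.025], "turn": 0},
  {"linear": [0, 0, 0.01], "turn": 0},
  {"linear": [0, 0, 0], "turn": 0},
])

```text
t: 9.25
ee_pos: [504.1, 100.3, 122.7]
orientation: [-0.442, -3.106, 0.002]
ft_force: [0.9, -0.8, -0.6]
width: 0.7
grasp_force: 0.0
```

```bash
python3 - <<'E'
from h import *
ex,ey=frame();print(rel(np.array([524.6,97.1,113.5])-18*ex-1.5*ey))
E
```

```text
(array([-2.6,  1.1,  9.2]), 0.0, array([504.1, 100.3, 122.7]), array([ 0.9, -0.8, -0.6]))
```

Press down in small steps, correcting x by −2.5 mm.

Call:
arm_command([
  {"linear": [-0.0025, 0.001, 0.001], "turn": 0},
  {"linear": [0, 0, 0.002], "turn": 0},
  {"linear": [0, 0, 0.002], "turn": 0},
  {"linear": [0, 0, 0.001], "turn": 0},
  {"linear": [0, 0, 0.001], "turn": 0},
  {"linear": [0, 0, 0.001], "turn": 0},
  {"linear": [0, 0, 0], "turn": 0},
])

```text
t: 9.95
ee_pos: [508.0, 101.0, 117.0]
orientation: [0.443, 3.11, 0.0]
ft_force: [-1.1, 0.3, 2.3]
width: 0.5
grasp_force: 1.0
```

Call:
arm_command([
  {"linear": [0, 0, 0.001], "turn": 0},
  {"linear": [0, 0, 0], "turn": 0},
])

```text
t: 10.15
ee_pos: [507.8, 101.0, 115.8]
orientation: [-0.443, -3.11, -0.0]
ft_force: [-1.9, 1.0, 1.8]
width: 0.4
grasp_force: 1.0
```

Call:
arm_command([
  {"linear": [0, 0, 0.001], "turn": 0},
  {"linear": [0, 0, 0.001], "turn": 0},
  {"linear": [0, 0, 0], "turn": 0},
])

```text
t: 10.45
ee_pos: [507.8, 101.0, 114.0]
orientation: [-0.443, -3.11, 0.0]
ft_force: [-3.4, 0.5, 5.1]
width: 0.5
grasp_force: 2.4
```

Call:
arm_command([
  {"linear": [0, 0, 0.001], "turn": 0},
  {"linear": [0, 0, 0], "turn": 0},
])

```text
t: 10.65
ee_pos: [507.9, 101.0, 113.8]
orientation: [-0.443, -3.11, -0.0]
ft_force: [-5.0, 2.2, 13.5]
width: 0.3
grasp_force: 6.9
```

Call:
arm_command([
  {"linear": [0, 0, -0.01], "turn": 0},
  {"linear": [0, 0, -0.02], "turn": 0},
  {"linear": [-0.008, -0.045, 0], "turn": 0},
  {"linear": [-0.008, -0.045, 0], "turn": 0},
  {"linear": [0, 0, 0], "turn": 0},
])

```text
t: 11.15
ee_pos: [497.9, 6.4, 143.1]
orientation: [0.448, 3.109, -0.002]
ft_force: [0.1, 1.2, -0.0]
width: 0.5
grasp_force: 0.0
```

```bash
python3 - <<'E'
from h import *
d=snap('wrist','w8'); ex,ey=frame();print(rel(np.array([498.9,9.7,117])-1.5*ey))
cv2.imwrite('pics/w8c.png',d['frame'][60:420,120:640])
E
```

```text
(array([-0.1,  0.3, 26.1]), -0.004, array([498.3,   8. , 143.1]), array([1.2, 0.5, 0.3]))
```

View pics/w8c.png

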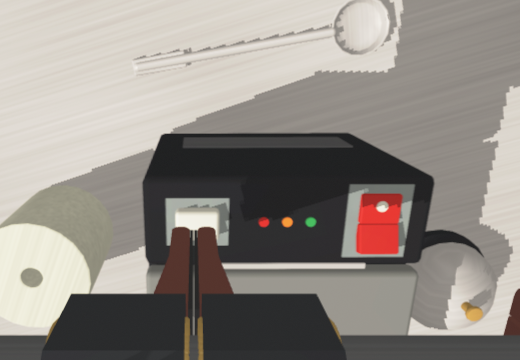

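The rocker now has its far half raised (crop (378,238)) and its dotted near half level, the cover is still flush, and the fingers are above the key. Pressing feed.

Call:
arm_command([
  {"linear": [0, 0, 0.012], "turn": 0},
  {"linear": [0, 0, 0.01], "turn": 0},
  {"linear": [0, 0, 0.003], "turn": 0},
  {"linear": [0, 0, 0.002], "turn": 0},
  {"linear": [0, 0, 0.001], "turn": 0},
  {"linear": [0, 0, 0.001], "turn": 0},
  {"linear": [0, 0, 0.001], "turn": 0},
  {"linear": [0, 0, 0], "turn": 0},
])

```text
t: 12.0
ee_pos: [498.2, 10.5, 113.5]
orientation: [-0.443, -3.11, -0.001]
ft_force: [-4.0, 3.5, 8.9]
width: 0.8
grasp_force: 4.0
```

Call:
arm_command([
  {"linear": [0, 0, 0.001], "turn": 0},
  {"linear": [0, 0, 0], "turn": 0},
])

```text
t: 12.2
ee_pos: [498.3, 10.5, 113.3]
orientation: [0.443, 3.11, 0.001]
ft_force: [-7.2, 4.5, 17.5]
width: 0.2
grasp_force: 8.8
```

Hard stop reached. Hold, then lift away.

Call:
arm_command([
  {"linear": [0, 0, 0], "turn": 0},
  {"linear": [0, 0, 0], "turn": 0},
  {"linear": [0, 0, 0], "turn": 0},
  {"linear": [0, 0, 0], "turn": 0},
  {"linear": [0, 0, 0], "turn": 0},
  {"linear": [0, 0, 0], "turn": 0},
  {"linear": [0, 0, 0], "turn": 0},
  {"linear": [0, 0, 0], "turn": 0},
  {"linear": [0, 0, 0], "turn": 0},
  {"linear": [0, 0, 0], "turn": 0},
])

```text
t: 13.2
ee_pos: [498.3, 10.5, 113.3]
orientation: [0.443, 3.11, 0.001]
ft_force: [-6.9, 4.1, 17.2]
width: 0.5
grasp_force: 8.8
```

Call:
arm_command([
  {"linear": [0, 0, 0], "turn": 0},
  {"linear": [0, 0, -0.01], "turn": 0},
  {"linear": [0, 0, -0.03], "turn": 0},
  {"linear": [0, 0, -0.04], "turn": 0},
  {"linear": [0, 0, -0.03], "turn": 0},
  {"linear": [0, 0, 0], "turn": 0},
  {"linear": [0, 0, 0], "turn": 0},
])

```text
t: 13.9
ee_pos: [498.7, 9.9, 222.4]
orientation: [0.442, 3.108, 0.0]
ft_force: [-0.7, -0.9, -0.7]
width: 0.3
grasp_force: 0.0
```

```bash
python3 - <<'E'
from h import *
d=snap('wrist','w9'); cv2.imwrite('pics/w9.png',cv2.resize(d['frame'][60:360,160:560],None,fx=2,fy=2)); print(ctrl.get_obs()['ft_force'])
E
```

```text
[0.07073645 0.01240921 0.28735629]
```

View pics/w9.png

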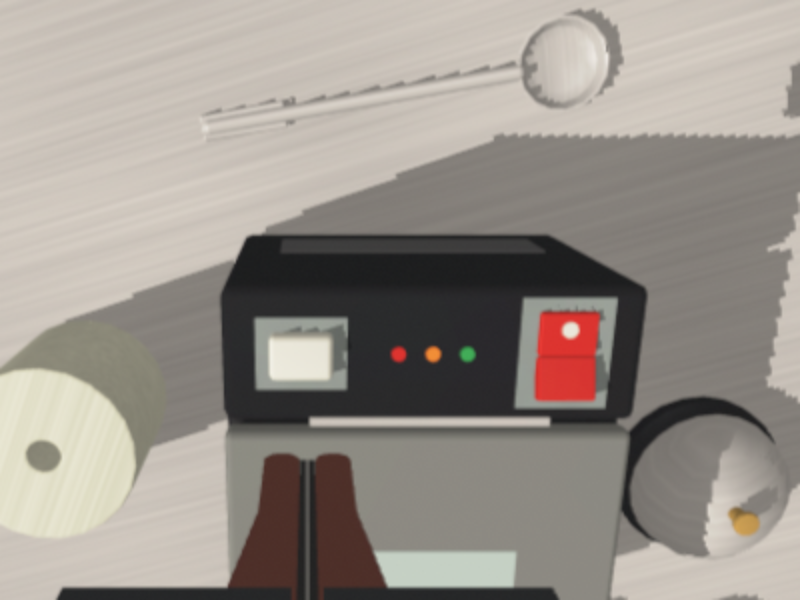

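The rocker is on (its shadow now lies beside the raised far end, (600,375)), the key is back up at (300,356), the cover is flush, and the neighbours in view look undisturbed. Handing in.

```bash
python3 -c "
from workcell import ctrl
print(ctrl.close_job())"
```

```text
the job is handed in; nothing more can be done
None
```

The cover is shut, the rocker is on, and I held the feed key down for over a second before releasing it. The final picture agrees and shows nothing near the printer visibly moved; I handed the job in at about 14 s, but no verdict came back.

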